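Feel along a turned leg in the lathe

TASK

The lathe is stopped: check the turned leg between its centres for ridges by feel. Lay the fingertips lightly on top of the leg's long smooth part right beside the bead, draw them slowly along the top to the thin foot at the tailstock so that no part of that length is missed, then take the hand clear. Do not take hold of the leg, press hard on it or turn it, and leave the rest of the machine and the things lying round it alone.

Things in the scene. Friction and masses are not known exactly. Their poses are not given: they have to be found in the camera images.
- lathe: Bench-top wood lathe, cream castings, fixed. Origin on the bench under the leg's axis; y along that axis towards the headstock (robot's left), x away from the robot, z up. Axis at z 197 mm. In y: headstock 192 to 409 (top 267 mm high), spindle and spur drive 150 to 192, leg 150 to -140, live centre and quill (radius 13) -140 to -195, tailstock to -392 (top 225; small lever at -235 up to 252). Bed top 95.
- leg: Turned beech leg, 290 mm, between the centres. Origin on its axis 197 mm above the lathe's; y along the axis to the headstock. Square block 44 x 44 (y 150 to 98 mm), bead (y 90 to 73, radius 23), then the smooth part. Its radius: 16.3 at y 72 and 66, 18.8 at 48, 20.5 at 30, 21 at 10, 20 at -20, 18.2 at -50, 16.3 at -80, 14.6 at -110, 13 at -140. Hard; turns with the spindle at about 0.15 Nm.
- stroke_start (a point): Point on the leg's top line where the smooth part begins, 7 mm short of the bead: lathe frame x 0, y 66, z 213.3 mm. Fixed to the lathe, does not turn with the leg; axes as the lathe's. The fingers' place is that of the point between the finger pads, so with the fingers near vertical it lies over the touched spot; best with the fingers shut.
- stroke_end (a point): Point on the leg's top line at the very end of the foot, beside the live centre: lathe frame x 0, y -140, z 210 mm. Fixed to the lathe, does not turn with the leg; axes as the lathe's. A stroke that ends 5 to 20 mm short of it keeps the fingers off the live centre and has covered the foot.
- pommel_edge (a point): Point on one long edge of the leg's square block, 31 mm from the axis, at y 124 mm; it turns with the leg (which starts at any angle up to 0.6 rad) and shows whether the leg has been turned.
- toolrest: Dark steel tool rest on its banjo, fixed on the bed between robot and leg; origin on the bench. Its bar is 150 mm long along the lathe's axis, top 186 mm high, and stands 50 to 74 mm on the robot's side of its origin, which makes 75 mm or more from the leg's axis. Leave it alone.
- gouge: Turning gouge lying on the bench beyond the lathe, along it: ash handle 165 mm long, 32 mm thick, brass ferrule, steel blade, 311 mm in all, along its x axis; origin on the bench under the ferrule. Leave it alone.
- mallet: Round wooden carver's mallet standing head down on the bench beyond the lathe, 198 mm high, 72 mm in diameter, origin at the centre of its underside. Leave it alone.
- sanding_block: Cork sanding block, 100 x 60 x 30 mm, lying across the bed ways under the leg's foot, origin at the centre of its underside. Leave it alone.
- wax_tin: Low round steel tin, 72 mm in diameter, 42 mm high, standing on the bed ways under the leg's square block, origin at the centre of its underside. Leave it alone.

How it is judged:
By the outcome, as a careful person would: the job done as asked, in the order asked, and still so for the second after the job is handed in, with the robot touching nothing.
It also fails if it takes over 64 s, if anything falls off the work surface, if the arm or the gripper's body presses on something with over 40 N, if the wrist force passes 120 N, or if a joint passes its speed limit or range.

ROBOT

A 6-joint arm with a two-finger parallel gripper is mounted at the origin on the work surface. World frame = base frame: x ahead of the robot, y to its left, z up, the work surface at z = 0. Lengths are in m, angles in rad, forces in N, time in s.
With the tool pointing down it reaches from about 0.275 to 0.725 m from the base axis. Payload 15.9 kg.
Tool frame: the origin (TCP) lies at the very end of the fingers, on their centre line; the grasp point (between the pads) lies 19 mm behind it; y points along the fingers, z is the direction in which the jaws open and shut, and the axes are right-handed (so a half turn about y gives the same grasp; the last joint's range is limited). The gripper opens to 85 mm and grips with 20 to 120 N. Pads are 22 mm wide; open, the fingers measure 114 mm over their backs; the gripper's body (76 mm by 85 mm) begins 54 mm behind the grasp point. The pads swing forward as they close: fully open they stand 13 mm farther back than shut.
Start: joints at [-1.274, 0.213, -0.034, 1.323, 0, 1.571], TCP at [0.146, -0.478, 0.231] pointing down, gripper open.
Joint ranges: [-2.98, 2.98], [-0.74, 1.72], [-1.14, 1.35], [-2.1, 2.04], [-1.57, 1.44], [-3.14, 3.14]. Speed limits (rad/s): [1.89, 1.89, 2.39, 2.57, 3.14, 3.14].

INTERFACE

Orientations are given as a rotation vector (axis times angle).
In Python, from rig import status, vision, order, finder gives the robot as it stands.
- The arm moves only by the tool step_arm, never from a script. Its argument "deltas" is a list of rows, each an object with "dp": the shift along the tool's x, y, z in cm, a list of three; "twist": the turn, a rotation vector about the tool's x, y, z in degrees, a list of three; "fingers": the closure in counts, from 0 (fully open) to 255 (shut). A call has 1 to 5 rows; each row shifts and turns the commanded pose from where the row before left it, along the tool's axes as they then stand; what a row does not reach is not made up. A row lasts 1/8 s, in which the tool goes at most 62.5 mm and 10.7 degrees, less where a joint would pass 70% of its speed; a pose out of reach is approached as far as the arm can. A call is refused whole if a number of a shift passes 6.25 or a number of a turn 10.7, either way. A call with a gripper value outside its range is refused whole. The fingers move at their own pace and stop on an object; "squeeze" is the grip in N (left out, the last holds). Time passes only in rows, so rows that do not move let the fingers close. It gives the time, the measured TCP pose, the force and the opening at its end, in the units of the state.
- status.state(): the state, without advancing time (a new reading comes with each control period).
- vision.snapshot(name): name is "side" or "top" or "wrist"; returns a dict with "img" (480x640x3 uint8, blue, green, red), "z_map" (480x640 float32, m along the optical axis (not along the pixel's ray), 0 where there is no reading), "vfov" (degrees; the focal length in pixels is half the picture's height over the tangent of half this angle, whatever the lens; pixels are square), "cx", "cy" (the principal point, pixels), "extrinsics" (4x4, takes a point from camera to world coordinates); the wrist camera has in their place "hand_eye" (4x4, takes a point from camera to tool coordinates, whose origin is the TCP and whose axes are the tool frame's). Camera axes: x right, y up, looking along -z (the intrinsics and any distortion apply to the point x, -y, -z); pixel columns grow to the right and rows downward; lengths in m; the calibration is good to about 2 mm. A picture is of the moment at which its call begins: read the wrist's pose just before it.
- order.sign_off(): hands the job in, once; it reports no verdict.
Trained networks look in the newest picture that a camera, given by its name, has taken for a name from the list of things; names that differ only in an ending like _2 or _b are one class to them, and where a whole thing is asked for, a point or a joint stands for the part that bears it (a point fixed in the world has none). Each returns a list of dicts, best first, with "score" (0 to 1); they miss things now and then, are a little off and sometimes report something else, mostly with a low value. They report only what shows in the picture. A call takes as long as a camera call.
- finder.recognise(camera, name): "at" ([x, y, z] in m, in the coordinates of the camera as it stood for that picture, good to about 4 mm: the middle of the surface that is visible of it).
- finder.tip_of(camera, name): "at" ([x, y, z] in m, in the coordinates of the camera as it stood for that picture, good to about 4 mm: a listed point, or the origin of a listed thing).
The state is a dict: "time": time; "joint_positions": joint angles; "qvel": joint speeds; "effort": joint torques, N m; "tcp_pos": TCP position; "orientation": TCP orientation; "wrist_force": force on the tool from outside, world axes, zero at the start; "ft_torque": the same for the moment, N m; "grip_width": opening from 0.0 (shut) to 1.0 (fully open).
Only numpy, scipy, OpenCV 4.12 (cv2) and the standard library are available. Lean on these libraries where they do the work, as an engineer would, in place of code of your own. Each camera call takes 0.05 s, during which the arm holds its last target.

## Working session

There is one attempt and no reset: what is moved stays moved. The work goes in short steps, Python scripts to look and compute and a tool call to move; the robot and the scene stay as the last step left them, time stands still between calls to the robot, and variables do not carry over. Pictures are saved under pics/ and viewed, and the job is handed in when it is done.

Besides the shell and the picture viewer there is one more tool, called after "Emit:" by a JSON object that holds its "fn" and its "kwargs", one argument or row to a line. step_arm: Moves the arm, as the interface text tells. Its arguments: {"type":"object","properties":{"deltas":{"type":"array"},"squeeze":{"type":"number"}},"required":["deltas"]}

```bash
ls; mkdir -p pics; python3 - <<'E'
from rig import status, vision, order, finder
import cv2
print(status.state())
for c in ("side","top"):
    s=vision.snapshot(c); cv2.imwrite(f"pics/{c}0.png",s["img"])
    print(c,s["vfov"],s["cx"],s["cy"],s["extrinsics"].round(4).tolist(), [k for k in s])
    E=s["extrinsics"]
    for n in ("lathe","leg","stroke_start","stroke_end","pommel_edge","toolrest","mallet","gouge"):
        for f in ("recognise","tip_of"):
            try:
                r=getattr(finder,f)(c,n)
                for d in r[:2]:
                    a=d["at"]; print(n,f,round(d["score"],2),(E[:3,:3]@a+E[:3,3]).round(4))
            except Exception as e: print(n,f,e)
E
```

```text
pics
{'time': 0.0, 'joint_positions': array([-1.27401648e+00,  2.13397755e-01, -3.50340643e-02,  1.32349942e+00,
       -1.33234181e-05,  1.57075288e+00]), 'qvel': array([-0.00089532,  0.00023123, -0.00113563,  0.00031869, -0.00011385,
       -0.00035741]), 'effort': array([-4.72922999e-03, -6.86164284e+01,  4.87114942e+01,  1.75499223e-02,
       -5.42430689e-05, -2.09503941e-05]), 'tcp_pos': array([ 0.14612077, -0.47782763,  0.23080531]), 'orientation': array([-0.3084637 ,  2.0630573 , -2.06072133]), 'wrist_force': array([-0.20706135, -0.14678908,  0.2262174 ]), 'ft_torque': array([ 0.02000326, -0.00582621,  0.03785819]), 'grip_width': 0.9984445851634259}
side 47.81209427329759 323.9275262149881 249.3501672366388 [[0.7009, -0.5089, 0.4998, 1.0443], [0.7132, 0.4864, -0.5048, -0.4359], [0.0138, 0.7102, 0.7038, 0.7769], [0.0, 0.0, 0.0, 1.0]] ['img', 'z_map', 'vfov', 'cx', 'cy', 'extrinsics']
lathe recognise 0.6 [ 0.5551 -0.0651  0.1174]
lathe tip_of 0.97 [ 0.5089 -0.0098  0.0026]
leg recognise 0.7 [ 0.5209 -0.0041  0.2071]
leg tip_of 0.82 [ 0.5114 -0.0101  0.1976]
leg tip_of 0.62 [0.4
[... 1210 characters left out ...]
tip_of 0.67 [0.5098 0.0617 0.2178]
stroke_end recognise 0.62 [0.531  0.1942 0.1399]
stroke_end tip_of 0.64 [ 0.5059 -0.1469  0.209 ]
stroke_end tip_of 0.64 [0.6619 0.109  0.0022]
pommel_edge recognise 0.82 [0.5178 0.0182 0.2151]
pommel_edge recognise 0.5 [ 0.526  -0.1579  0.1235]
pommel_edge tip_of 0.76 [0.5465 0.1154 0.2125]
pommel_edge tip_of 0.59 [0.4765 0.0322 0.0008]
toolrest recognise 0.98 [0.4275 0.032  0.1407]
toolrest tip_of 0.95 [4.768e-01 3.060e-02 4.000e-04]
mallet recognise 0.81 [0.6543 0.1023 0.0904]
mallet tip_of 0.7 [6.613e-01 1.060e-01 6.000e-04]
gouge recognise 0.71 [0.5147 0.0174 0.2126]
gouge recognise 0.7 [0.5347 0.1914 0.1442]
gouge tip_of 0.67 [ 0.6398 -0.1918 -0.0012]
```

```bash
cat > h.py <<'E'
import numpy as np
from rig import status, vision, order, finder
def cloud(s,E=None):
    E=s["extrinsics"] if E is None else E
    f=240/np.tan(np.radians(s["vfov"]/2)); z=s["z_map"]
    v,u=np.mgrid[:480,:640]; 
    P=np.stack([(u-s["cx"])/f*z,-(v-s["cy"])/f*z,-z],-1)
    W=P@E[:3,:3].T+E[:3,3]; W[z==0]=np.nan
    return W
E
python3 - <<'E'
from h import *
from scipy.optimize import least_squares
ys=np.array([72,66,48,30,10,-20,-50,-80,-110,-140])[::-1]*1e-3; rs=np.array([16.3,16.3,18.8,20.5,21,20,18.2,16.3,14.6,13])[::-1]*1e-3
for c in ("top","side"):
    W=cloud(vision.snapshot(c)).reshape(-1,3)
    m=(abs(W[:,0]-.509)<.035)&(W[:,1]>-.14)&(W[:,1]<.055)&(W[:,2]>.192)&(W[:,2]<.235)
    P=W[m]
    def res(p):
        x0,y0,z0,a,b=p
        d=np.array([-np.sin(a),np.cos(a),b]); q=P-[x0,y0,z0]; t=q@d
        return np.linalg.norm(q-t[:,None]*d,axis=1)-np.interp(t,ys,rs)
    r=least_squares(res,[.509,-.006,.197,0,0],loss='soft_l1',f_scale=.001)
    print(c,len(P),r.x.round(4),np.std(r.fun), np.median(abs(res(r.x))))
    for y in np.arange(-.2,.17,.01):
        k=(abs(W[:,0]-.509)<.035)&(abs(W[:,1]-y)<.004)&(W[:,2]>.19)&(W[:,2]<.24)
        if k.sum()>3: print(round(y,3),k.sum(),np.percentile(W[k,2],97).round(4),W[k,0].min().round(4),W[k,0].max().round(4))
E
```

```text
top 2925 [ 5.117e-01 -4.900e-03  1.976e-01 -2.920e-02 -3.000e-04] 0.001016006589388151 0.0006172412868050356
-0.2 270 0.2254 0.4802 0.5325
-0.19 80 0.2107 0.4958 0.5174
-0.18 77 0.2106 0.4956 0.5174
-0.17 76 0.2114 0.4958 0.5191
-0.16 92 0.211 0.4953 0.5202
-0.15 44 0.2065 0.5005 0.5158
-0.14 89 0.2123 0.4962 0.5207
-0.13 95 0.2125 0.4961 0.522
-0.12 99 0.2133 0.4944 0.5224
-0.11 101 0.2144 0.4945 0.5237
-0.1 101 0.2141 0.4946 0.524
-0.09 107 0.2154 0.4949 0.5255
-0.08 108 0.2159 0.4933 0.5257
-0.07 118 0.2162 0.4932 0.5272
-0.06 123 0.2166 0.4933 0.5274
-0.05 122 0.2177 0.4935 0.5289
-0.04 133 0.2173 0.4918 0.5292
-0.03 130 0.2185 0.492 0.5305
-0.02 146 0.2195 0.4922 0.5308
-0.01 134 0.2196 0.492 0.5323
0.0 144 0.2197 0.4923 0.5325
0.01 135 0.2193 0.4923 0.5326
0.02 136 0.2194 0.4921 0.5326
0.03 129 0.2192 0.4939 0.5325
0.04 122 0.2177 0.4937 0.5313
0.05 114 0.2169 0.4954 0.5311
0.06 107 0.2152 0.4972 0.5298
0.07 154 0.2211 0.4929 0.5361
0.08 132 0.2205 0.493 0.5361
0.09 156 0.2225 0.4901 0.5413
0.1 174 0.226 0.4884 0.5414
0.11 166 0.226 0.4905 0.5415
0.12 173 0.2257 0.4903 0.5431
0
[... 606 characters left out ...]
164 0.4974 0.526
-0.06 102 0.2172 0.4969 0.5275
-0.05 107 0.2175 0.4975 0.5285
-0.04 108 0.2183 0.4976 0.529
-0.03 118 0.2196 0.4969 0.5299
-0.02 112 0.2194 0.4965 0.5305
-0.01 104 0.2197 0.4963 0.5323
0.0 108 0.2201 0.4989 0.5317
0.01 104 0.2201 0.4971 0.5323
0.02 102 0.2197 0.4986 0.5316
0.03 90 0.2191 0.4979 0.5312
0.04 83 0.2179 0.5014 0.5315
0.05 74 0.2171 0.5005 0.5292
0.06 78 0.2158 0.5037 0.5327
0.07 156 0.2215 0.4945 0.5369
0.08 45 0.2219 0.5047 0.5345
0.09 184 0.2247 0.4922 0.5402
0.1 111 0.2266 0.5013 0.5412
0.11 116 0.2264 0.4988 0.5415
0.12 105 0.2263 0.5009 0.5421
0.13 103 0.2272 0.503 0.5422
0.14 75 0.2263 0.5018 0.5416
0.15 10 0.2115 0.5146 0.5245
0.16 49 0.2122 0.5066 0.5297
```

View pics/side0.png

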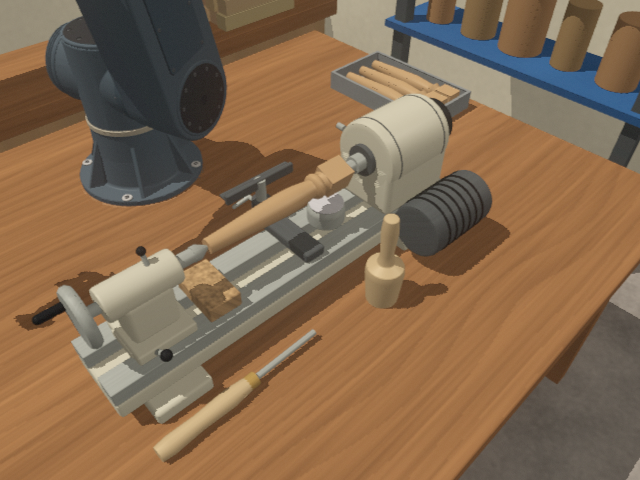

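View pics/top0.png

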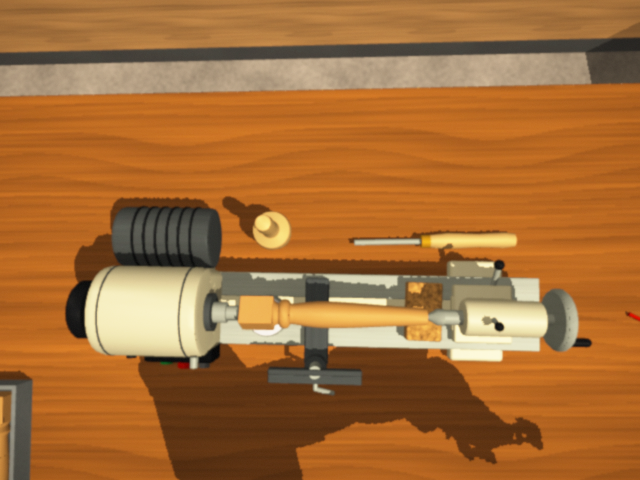

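```bash
cat >> h.py <<'E'
from scipy.spatial.transform import Rotation as Ro
A=-0.029; O=np.array([.5105,-.0055,0.])
U=np.array([-np.sin(A),np.cos(A),0]); V=np.array([np.cos(A),np.sin(A),0])
def lat(p): p=np.asarray(p)-O; return np.array([p@V,p@U,p[2]])*1e3
def wor(x,y,z): return O+V*x/1e3+U*y/1e3+np.array([0,0,z/1e3])
def rep():
    s=status.state(); R=Ro.from_rotvec(s["orientation"]).as_matrix()
    p=s["tcp_pos"]; g=p-R[:,1]*.019
    print("t",s["time"],"tcp lathe",lat(p).round(1),"grasp",lat(g).round(1),"F",s["wrist_force"].round(1),"w",round(s["grip_width"],3))
    return s,R
def go(x,y,z,R):
    s=status.state(); return (R.T@(wor(x,y,z)-s["tcp_pos"])*100).round(3)
E
python3 - <<'E'
from h import *
s,R=rep(); print(R.round(3)); 
E=vision.snapshot("wrist")
import cv2; cv2.imwrite("pics/w0.png",E["img"]); print(E["hand_eye"].round(3))
print("target tool offset",go(0,58,300,R))
# desired orientations
for nm,z in (("jaw across",V),("jaw -across",-V),("jaw along",U),("jaw -along",-U)):
    y=np.array([0,0,-1.]); x=np.cross(y,z); D=np.stack([x,y,z],1)
    print(nm,np.degrees(Ro.from_matrix(R.T@D).as_rotvec()).round(1))
E
```

```text
t 1.8 tcp lathe [-350.4 -483.   231.3] grasp [-350.4 -483.   250.3] F [-0.9  0.9 -0. ] w 1.0
[[-0.956  0.     0.292]
 [-0.292 -0.    -0.956]
 [-0.    -1.     0.   ]]
[[ 0.    -0.947 -0.32  -0.082]
 [-0.     0.32  -0.947 -0.142]
 [ 1.     0.    -0.    -0.001]
 [ 0.     0.     0.     1.   ]]
target tool offset [-50.519  -6.872 -40.034]
jaw across [ -0.  -71.3   0. ]
jaw -across [ -0.  108.7  -0. ]
jaw along [  -0.  -161.3    0. ]
jaw -along [-0.  18.7 -0. ]
```

Emit:
{"fn": "step_arm", "kwargs": {
  "deltas": [
    {"dp":[0,-4,0],"twist":[0,0,0],"fingers":255},
    {"dp":[0,-4,0],"twist":[0,0,0],"fingers":255},
    {"dp":[0,-1,0],"twist":[0,0,0],"fingers":255}
  ],
  "squeeze": 20
}}

```text
time: 2.22
tcp_pos: [0.1465, -0.4789, 0.3235]
orientation: [-0.308, 2.058, -2.065]
wrist_force: [-0.3, -0.1, -0.4]
grip_width: 0.38
```

```bash
python3 - <<'E'
from h import *
import cv2
s,R=rep()
for c in ("wrist","side"):
    S=vision.snapshot(c); cv2.imwrite(f"pics/{c}1.png",S["img"])
    if c=="wrist":
        W=cloud(S,S["hand_eye"]); m=(S["z_map"]>0)&(abs(W[...,0])<.06)&(abs(W[...,2])<.07)
        for y in np.arange(-.06,.01,.004):
            k=m&(abs(W[...,1]-y)<.002)
            if k.any(): print(y.round(3),k.sum(),"x",W[k][:,0].min().round(4),W[k][:,0].max().round(4),"z",W[k][:,2].min().round(4),W[k][:,2].max().round(4))
E
```

```text
t 2.225 tcp lathe [-350.2 -483.7  323.5] grasp [-350.2 -483.7  342.5] F [-0.3 -0.1 -0.4] w 0.38
-0.06 3291 x -0.0135 0.0135 z -0.055 0.0522
-0.056 7318 x -0.0148 0.0128 z -0.0527 0.0505
-0.052 3324 x -0.0145 0.0125 z -0.052 0.0485
-0.048 1900 x -0.0147 -0.0056 z -0.0494 0.0472
-0.044 1260 x -0.0144 0.0072 z -0.0462 0.0444
-0.04 642 x -0.0129 0.0101 z -0.0367 0.0338
-0.036 1197 x -0.012 0.0113 z -0.0242 0.0232
-0.032 624 x -0.0118 0.0118 z -0.031 0.0284
-0.028 716 x -0.0118 0.0108 z -0.0311 0.0286
-0.024 645 x -0.0117 0.0109 z -0.0311 0.0284
-0.02 586 x -0.0118 0.0114 z -0.031 0.0283
-0.016 561 x -0.0119 0.0118 z -0.0311 0.0284
-0.012 507 x -0.0118 0.0114 z -0.0309 0.0283
-0.008 429 x -0.0116 0.0117 z -0.03 0.0274
-0.004 235 x -0.0114 0.0113 z -0.0238 0.0212
0.0 40 x -0.01 0.0051 z -0.0176 0.0208
```

View pics/wrist1.png

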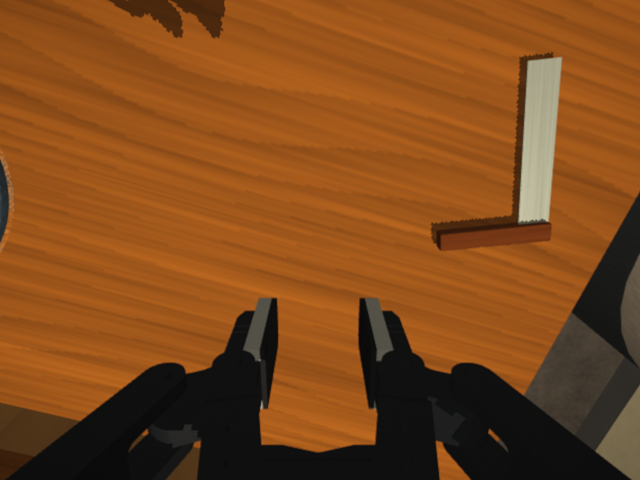

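Emit:
{"fn": "step_arm", "kwargs": {
  "deltas": [
    {"dp":[-4,0,-3],"twist":[0,6,0],"fingers":255},
    {"dp":[-4,0,-3],"twist":[0,6,0],"fingers":255},
    {"dp":[-4,0,-3],"twist":[0,6.7,0],"fingers":255},
    {"dp":[0,0,0],"twist":[0,0,0],"fingers":255}
  ]
}}

```text
time: 2.82
tcp_pos: [0.248, -0.3651, 0.3203]
orientation: [-0.03, -2.209, 2.206]
wrist_force: [-0.2, -0.8, 0.0]
grip_width: -0.002
```

```bash
python3 - <<'E'
from h import *
import cv2
s,R=rep(); print(s["joint_positions"].round(3)); print(R.round(3))
S=vision.snapshot("wrist"); cv2.imwrite("pics/wrist2.png",S["img"])
W=cloud(S,S["hand_eye"]); m=(S["z_map"]>0)&(abs(W[...,0])<.06)&(abs(W[...,2])<.07)
for y in np.arange(-.03,.006,.002):
    k=m&(abs(W[...,1]-y)<.001)
    if k.any(): print(y.round(3),k.sum(),"x",W[k][:,0].min().round(4),W[k][:,0].max().round(4),"z",W[k][:,2].min().round(4),W[k][:,2].max().round(4))
for c in("top","side"):
    W=cloud(vision.snapshot(c)).reshape(-1,3); q=W-O; x=q@V*1e3;y=q@U*1e3;z=q[:,2]*1e3
    print(c,[(yy,np.percentile(z[k],95).round(1)) for yy in np.arange(56,100,2) if (k:=(abs(x)<8)&(abs(y-yy)<1.2)&(z>190)).sum()>2])
print("go",go(0,60,300,R))
for nm,z in (("jaw along",U),("jaw -along",-U)):
    y=np.array([0,0,-1.]); x=np.cross(y,z); D=np.stack([x,y,z],1)
    print(nm,np.degrees(Ro.from_matrix(R.T@D).as_rotvec()).round(1))
E
```

```text
t 2.825 tcp lathe [-252.  -367.1  320.3] grasp [-252.  -367.1  339.3] F [-0.2 -0.8  0. ] w -0.002
[-0.974  0.096  0.05   1.526  0.     2.195]
[[-1.    -0.    -0.028]
 [ 0.028  0.001 -1.   ]
 [ 0.    -1.    -0.001]]
-0.03 278 x -0.0114 -0.0057 z -0.0149 0.0124
-0.028 272 x -0.0115 -0.0058 z -0.0149 0.0123
-0.026 267 x -0.0116 -0.0056 z -0.0148 0.0122
-0.024 259 x -0.0113 -0.0058 z -0.0149 0.0122
-0.022 228 x -0.0113 -0.0056 z -0.0149 0.0121
-0.02 244 x -0.0115 -0.0056 z -0.0147 0.0123
-0.018 219 x -0.0114 -0.0057 z -0.0148 0.0122
-0.016 217 x -0.0112 -0.0057 z -0.0149 0.012
-0.014 222 x -0.0112 -0.0056 z -0.0148 0.0122
-0.012 200 x -0.0113 -0.0058 z -0.015 0.0121
-0.01 173 x -0.0115 -0.0058 z -0.0148 0.0118
-0.008 180 x -0.0112 -0.0059 z -0.0142 0.0115
-0.006 139 x -0.0113 -0.0057 z -0.0132 0.0102
-0.004 66 x -0.011 -0.0054 z -0.013 0.0072
-0.002 3 x -0.0101 -0.01 z -0.0034 -0.0004
top [(np.int64(56), np.float64(217.0)), (np.int64(58), np.float64(216.9)), (np.int64(60), np.float64(216.0)), (np.int64(62), np.float64(215.0)), (np.int64(64), np.float64(214.3)), (np.int64(66), np.float64(
[... 708 characters left out ...]
6.4)), (np.int64(64), np.float64(215.6)), (np.int64(66), np.float64(215.6)), (np.int64(68), np.float64(215.4)), (np.int64(70), np.float64(217.9)), (np.int64(72), np.float64(218.6)), (np.int64(74), np.float64(220.8)), (np.int64(76), np.float64(221.5)), (np.int64(78), np.float64(222.9)), (np.int64(80), np.float64(222.7)), (np.int64(82), np.float64(221.6)), (np.int64(84), np.float64(221.2)), (np.int64(86), np.float64(220.1)), (np.int64(90), np.float64(216.9)), (np.int64(92), np.float64(216.9)), (np.int64(94), np.float64(218.9)), (np.int64(96), np.float64(225.3)), (np.int64(98), np.float64(225.0))]
go [-25.442   2.096 -42.903]
jaw along [ 0.000e+00 -1.799e+02 -1.000e-01]
jaw -along [0.1 0.1 0. ]
```

```bash
python3 - <<'E'
from h import *
s,R=rep()
d=(wor(0,58,275)-s["tcp_pos"])/17*100
for k in range(17):
    Rk=R@Ro.from_euler('y',-180/17*k,degrees=True).as_matrix()
    print(k,(Rk.T@d).round(2).tolist())
E
```

```text
t 2.975 tcp lathe [-253.8 -369.4  320.5] grasp [-253.8 -369.4  339.5] F [ 0.  -0.8 -0.1] w -0.001
0 [-1.49, 0.27, -2.51]
1 [-1.93, 0.27, -2.2]
2 [-2.3, 0.27, -1.8]
3 [-2.59, 0.27, -1.35]
4 [-2.8, 0.27, -0.85]
5 [-2.91, 0.27, -0.32]
6 [-2.92, 0.27, 0.22]
7 [-2.83, 0.27, 0.75]
8 [-2.64, 0.27, 1.26]
9 [-2.36, 0.27, 1.72]
10 [-2.01, 0.27, 2.13]
11 [-1.58, 0.27, 2.46]
12 [-1.1, 0.27, 2.71]
13 [-0.59, 0.27, 2.86]
14 [-0.05, 0.27, 2.92]
15 [0.49, 0.27, 2.88]
16 [1.01, 0.27, 2.74]
```

Emit:
{"fn": "step_arm", "kwargs": {
  "deltas": [
    {"dp":[-1.5,0.1,-2.5],"twist":[0,-10.6,0],"fingers":255},
    {"dp":[-1.9,0.1,-2.2],"twist":[0,-10.6,0],"fingers":255},
    {"dp":[-2.3,0.1,-1.8],"twist":[0,-10.6,0],"fingers":255},
    {"dp":[-2.6,0.1,-1.35],"twist":[0,-10.6,0],"fingers":255},
    {"dp":[-2.8,0.1,-0.85],"twist":[0,-10.6,0],"fingers":255}
  ]
}}

```text
time: 3.6
tcp_pos: [0.3245, -0.2441, 0.3158]
orientation: [-0.814, 1.684, -1.683]
wrist_force: [0.7, 0.1, 0.1]
grip_width: -0.004
```

Emit:
{"fn": "step_arm", "kwargs": {
  "deltas": [
    {"dp":[-2.9,0.1,-0.3],"twist":[0,-10.6,0],"fingers":255},
    {"dp":[-2.9,0.1,0.2],"twist":[0,-10.6,0],"fingers":255},
    {"dp":[-2.8,0.1,0.75],"twist":[0,-10.6,0],"fingers":255},
    {"dp":[-2.6,0.1,1.25],"twist":[0,-10.6,0],"fingers":255},
    {"dp":[-2.35,0.1,1.7],"twist":[0,-10.6,0],"fingers":255}
  ]
}}

```text
time: 4.22
tcp_pos: [0.4026, -0.1218, 0.3108]
orientation: [-1.319, 1.02, -1.019]
wrist_force: [0.8, 0.3, 0.8]
grip_width: 0.005
```

Emit:
{"fn": "step_arm", "kwargs": {
  "deltas": [
    {"dp":[-2.0,0.1,2.1],"twist":[0,-10.6,0],"fingers":255},
    {"dp":[-1.6,0.1,2.45],"twist":[0,-10.6,0],"fingers":255},
    {"dp":[-1.1,0.1,2.7],"twist":[0,-10.6,0],"fingers":255},
    {"dp":[-0.6,0.1,2.85],"twist":[0,-10.6,0],"fingers":255},
    {"dp":[0,0.1,2.0],"twist":[0,-10.6,0],"fingers":255}
  ]
}}

```text
time: 4.85
tcp_pos: [0.4759, -0.0063, 0.3055]
orientation: [-1.549, 0.307, -0.305]
wrist_force: [-0.9, -0.3, 0.5]
grip_width: 0.001
```

```bash
python3 - <<'E'
from h import *
s,R=rep(); print(s["joint_positions"].round(3)); print(R.round(3))
print(go(0,45,270,R))
y=np.array([0,0,-1.]); z=U; x=np.cross(y,z); D=np.stack([x,y,z],1)
print(np.degrees(Ro.from_matrix(R.T@D).as_rotvec()).round(1))
E
```

```text
t 4.85 tcp lathe [-34.6  -1.8 305.5] grasp [-34.6  -1.8 324.5] F [-0.9 -0.3  0.5] w 0.001
[-0.013  0.165  0.093  1.5   -0.     0.377]
[[ 0.925 -0.001  0.38 ]
 [-0.38  -0.     0.925]
 [-0.001 -1.    -0.   ]]
[1.583 3.551 5.606]
[  0.  -20.7  -0.1]
```

Emit:
{"fn": "step_arm", "kwargs": {
  "deltas": [
    {"dp":[0.9,1.0,2.5],"twist":[0,-10.4,0],"fingers":255},
    {"dp":[1.5,1.0,2.3],"twist":[0,-10.3,0],"fingers":255},
    {"dp":[0,0,0],"twist":[0,0,0],"fingers":255}
  ]
}}

```text
time: 5.22
tcp_pos: [0.5133, 0.0325, 0.2846]
orientation: [-1.571, 0.028, -0.024]
wrist_force: [-0.3, -0.3, 0.6]
grip_width: 0.001
```

```bash
python3 - <<'E'
from h import *
import cv2
s,R=rep(); print(s["joint_positions"].round(3)); print(R.round(3))
S=vision.snapshot("wrist"); cv2.imwrite("pics/wrist3.png",S["img"])
T=np.eye(4);T[:3,:3]=R;T[:3,3]=s["tcp_pos"]; E=T@S["hand_eye"]
for n in("stroke_start","stroke_end","leg","lathe","pommel_edge"):
    for d in finder.tip_of("wrist",n)[:2]: print(n,round(d["score"],2),lat(E[:3,:3]@d["at"]+E[:3,3]).round(1))
W=cloud(S,E).reshape(-1,3); q=W-O; x=q@V*1e3;y=q@U*1e3;z=q[:,2]*1e3
for yy in range(-60,130,2):
    k=(abs(x)<30)&(abs(y-yy)<1)&(z>192)&(z<235)
    if k.sum()>5: print(yy,k.sum(),np.percentile(z[k],95).round(1),x[k].min().round(1),x[k].max().round(1))
E
```

```text
t 5.225 tcp lathe [  1.7  38.  284.6] grasp [  1.7  38.  303.6] F [-0.3 -0.3  0.6] w 0.001
[ 0.063  0.245  0.14   1.469 -0.     0.096]
[[ 0.999 -0.003  0.033]
 [-0.033 -0.     0.999]
 [-0.003 -1.    -0.   ]]
stroke_end 0.95 [   0.5 -142.3  207. ]
leg 0.93 [ -4.    0.3 200.1]
lathe 0.72 [-1.1 -4.3  0.5]
pommel_edge 0.79 [ 27.  127.8 207.8]
-60 193 213.9 -17.5 15.8
-58 199 214.4 -17.7 15.5
-56 203 214.4 -17.9 15.3
-54 201 214.2 -17.8 15.1
-52 198 214.8 -18.0 16.7
-50 201 214.9 -18.1 16.6
-48 222 214.9 -18.2 16.1
-46 195 215.1 -18.6 16.2
-44 208 214.9 -18.6 15.4
-42 212 215.2 -18.5 17.4
-40 217 215.2 -18.8 16.7
-38 206 215.3 -18.8 16.5
-36 214 215.6 -19.2 16.5
-34 223 215.7 -19.1 16.3
-32 214 215.5 -19.1 17.7
-30 223 215.8 -19.4 17.4
-28 221 215.8 -19.5 17.1
-26 229 216.1 -19.7 17.2
-24 225 216.3 -19.5 16.7
-22 222 216.6 -19.9 18.7
-20 234 216.4 -19.9 18.4
-18 226 216.4 -20.1 18.5
-16 237 216.7 -20.1 17.7
-14 234 216.7 -20.1 17.4
-12 231 216.7 -20.2 17.8
-10 236 217.0 -20.2 17.8
-8 231 216.9 -20.1 17.3
-6 237 216.9 -20.4 17.3
-4 234 216.9 -20.6 18.8
-2 243 217.0 -20.4 19.3
0 245 217.0 -
[... 856 characters left out ...]
.9 -18.9 19.0
74 289 217.1 -21.0 19.0
76 304 218.5 -22.2 20.7
78 275 219.1 -22.5 20.8
80 272 219.4 -22.9 20.8
82 260 219.3 -22.6 20.1
84 254 219.0 -22.3 21.0
86 197 218.2 -21.5 16.0
88 145 216.5 -20.0 17.7
90 165 213.7 -16.8 14.6
92 203 213.7 -16.9 14.9
94 264 214.8 -18.3 17.0
96 293 216.0 -19.7 17.9
98 528 222.3 -23.9 26.6
100 347 223.5 -25.3 26.8
102 335 223.5 -24.6 27.0
104 334 223.6 -25.1 26.6
106 321 223.8 -24.6 26.7
108 341 223.7 -25.0 27.1
110 314 223.7 -25.1 26.7
112 331 223.4 -25.0 27.0
114 321 223.7 -24.4 27.0
116 335 223.6 -25.2 27.0
118 324 223.4 -24.5 26.7
120 334 223.4 -25.1 26.8
122 335 223.5 -25.5 27.0
124 330 223.5 -25.0 26.7
126 321 223.4 -25.6 26.8
128 332 223.5 -25.1 26.7
```

View pics/wrist3.png

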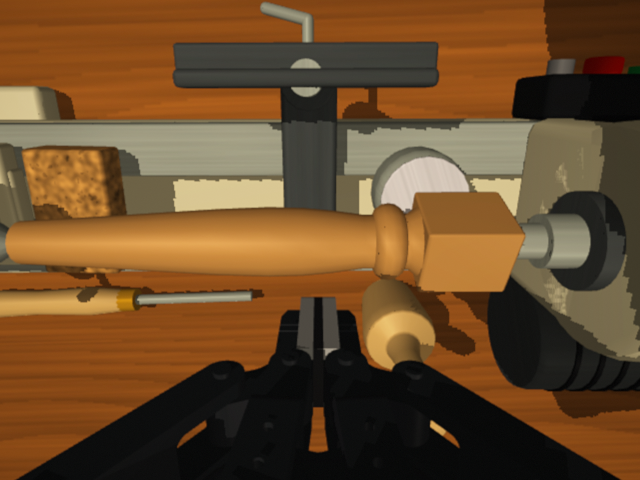

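Emit:
{"fn": "step_arm", "kwargs": {
  "deltas": [
    {"dp":[-0.1,2,1.2],"twist":[0,0,0],"fingers":255},
    {"dp":[-0.1,2,1.1],"twist":[0,0,0],"fingers":255},
    {"dp":[0,1.5,0],"twist":[0,0,0],"fingers":255},
    {"dp":[0,0.6,0],"twist":[0,0,0],"fingers":255},
    {"dp":[0,0,0],"twist":[0,0,0],"fingers":255}
  ]
}}

```text
time: 6.15
tcp_pos: [0.5116, 0.0554, 0.2254]
orientation: [-1.571, 0.028, -0.028]
wrist_force: [-1.4, 0.4, -0.0]
grip_width: -0.0
```

```bash
python3 - <<'E'
from h import *
import cv2
s,R=rep();print(R.round(4))
S=vision.snapshot("side"); cv2.imwrite("pics/side4.png",cv2.resize(S["img"][100:300,200:440],None,fx=3.2,fy=3))
E
```

```text
t 6.15 tcp lathe [ -0.7  60.9 225.4] grasp [ -0.7  60.9 244.4] F [-1.4  0.4 -0. ] w -0.0
[[ 9.994e-01 -0.000e+00  3.550e-02]
 [-3.550e-02 -1.000e-04  9.994e-01]
 [-0.000e+00 -1.000e+00 -1.000e-04]]
```

View pics/side4.png

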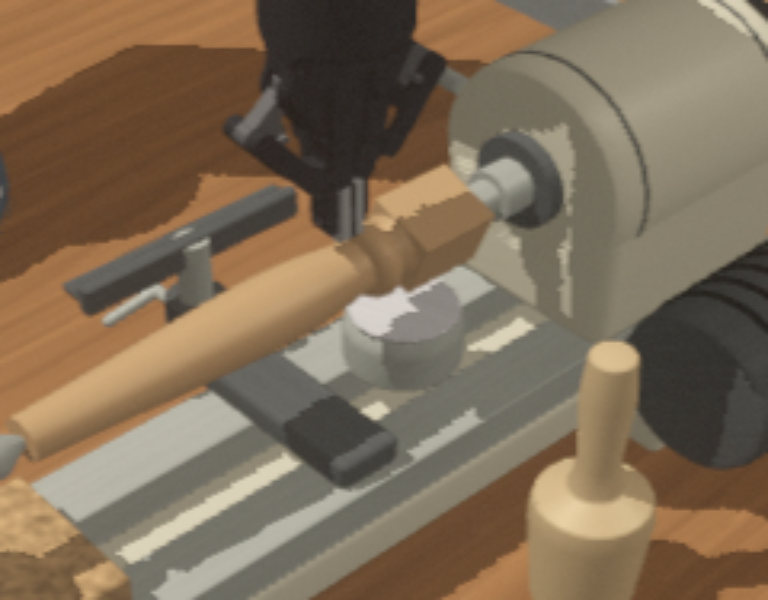

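Emit:
{"fn": "step_arm", "kwargs": {
  "deltas": [
    {"dp":[0.06,0.4,0.05],"twist":[0,0,0],"fingers":255},
    {"dp":[0,0.3,0],"twist":[0,0,0],"fingers":255},
    {"dp":[0,0.1,0],"twist":[0,0,0],"fingers":255},
    {"dp":[0,0.1,0],"twist":[0,0,0],"fingers":255}
  ]
}}

```text
time: 6.7
tcp_pos: [0.5122, 0.0563, 0.2163]
orientation: [-1.571, 0.027, -0.027]
wrist_force: [-0.2, -0.5, 0.5]
grip_width: 0.001
```

```bash
python3 - <<'E'
from h import *
rep()
E
```

```text
t 6.7 tcp lathe [-1.000e-01  6.190e+01  2.163e+02] grasp [-1.000e-01  6.190e+01  2.353e+02] F [-0.2 -0.5  0.5] w 0.001
```

Emit:
{"fn": "step_arm", "kwargs": {
  "deltas": [
    {"dp":[0,0.1,0],"twist":[0,0,0],"fingers":255},
    {"dp":[0,0.03,0],"twist":[0,0,0],"fingers":255}
  ]
}}

```text
time: 6.95
tcp_pos: [0.5122, 0.0564, 0.215]
orientation: [-1.571, 0.027, -0.027]
wrist_force: [0.2, 0.1, -0.4]
grip_width: -0.0
```

Emit:
{"fn": "step_arm", "kwargs": {
  "deltas": [
    {"dp":[0,0.03,0],"twist":[0,0,0],"fingers":255},
    {"dp":[0,0,0],"twist":[0,0,0],"fingers":255}
  ]
}}

```text
time: 7.2
tcp_pos: [0.5123, 0.0563, 0.2148]
orientation: [-1.571, 0.027, -0.027]
wrist_force: [-0.2, 0.1, -0.1]
grip_width: 0.006
```

Emit:
{"fn": "step_arm", "kwargs": {
  "deltas": [
    {"dp":[0,0.04,0],"twist":[0,0,0],"fingers":255},
    {"dp":[0,0,0],"twist":[0,0,0],"fingers":255}
  ]
}}

```text
time: 7.45
tcp_pos: [0.5123, 0.0563, 0.2145]
orientation: [-1.571, 0.027, -0.028]
wrist_force: [-0.7, -0.2, 4.7]
grip_width: 0.0
```

Emit:
{"fn": "step_arm", "kwargs": {
  "deltas": [
    {"dp":[0,0.04,0],"twist":[0,0,0],"fingers":255},
    {"dp":[0,0,0],"twist":[0,0,0],"fingers":255}
  ]
}}

```text
time: 7.7
tcp_pos: [0.5123, 0.0563, 0.2143]
orientation: [-1.571, 0.027, -0.028]
wrist_force: [-2.2, 0.1, 8.1]
grip_width: -0.002
```

Emit:
{"fn": "step_arm", "kwargs": {
  "deltas": [
    {"dp":[0,-0.05,-0.3],"twist":[0,0,0],"fingers":255},
    {"dp":[0,-0.045,-0.3],"twist":[0,0,0],"fingers":255},
    {"dp":[0,-0.04,-0.3],"twist":[0,0,0],"fingers":255},
    {"dp":[0,-0.035,-0.3],"twist":[0,0,0],"fingers":255},
    {"dp":[0.01,-0.03,-0.3],"twist":[0,0,0],"fingers":255}
  ]
}}

```text
time: 8.32
tcp_pos: [0.5118, 0.0412, 0.216]
orientation: [-1.57, 0.027, -0.027]
wrist_force: [-0.3, 4.1, 3.4]
grip_width: -0.001
```

Emit:
{"fn": "step_arm", "kwargs": {
  "deltas": [
    {"dp":[0,-0.028,-0.3],"twist":[0,0,0],"fingers":255},
    {"dp":[0,-0.028,-0.3],"twist":[0,0,0],"fingers":255},
    {"dp":[0,-0.028,-0.3],"twist":[0,0,0],"fingers":255},
    {"dp":[0,-0.026,-0.3],"twist":[0,0,0],"fingers":255},
    {"dp":[0.01,-0.012,-0.3],"twist":[0,0,0],"fingers":255}
  ]
}}

```text
time: 8.95
tcp_pos: [0.5114, 0.0262, 0.2173]
orientation: [-1.57, 0.027, -0.028]
wrist_force: [-0.1, 4.2, 6.5]
grip_width: 0.003
```

Emit:
{"fn": "step_arm", "kwargs": {
  "deltas": [
    {"dp":[0,-0.015,-0.3],"twist":[0,0,0],"fingers":255},
    {"dp":[0,-0.01,-0.3],"twist":[0,0,0],"fingers":255},
    {"dp":[0,-0.01,-0.3],"twist":[0,0,0],"fingers":255},
    {"dp":[0,-0.008,-0.3],"twist":[0,0,0],"fingers":255},
    {"dp":[0.01,-0.006,-0.3],"twist":[0,0,0],"fingers":255}
  ]
}}

```text
time: 9.57
tcp_pos: [0.511, 0.0113, 0.2178]
orientation: [-1.57, 0.027, -0.028]
wrist_force: [-0.5, 6.1, 6.8]
grip_width: -0.003
```

Emit:
{"fn": "step_arm", "kwargs": {
  "deltas": [
    {"dp":[0,-0.015,-0.3],"twist":[0,0,0],"fingers":255},
    {"dp":[0,0,-0.3],"twist":[0,0,0],"fingers":255},
    {"dp":[0,0,-0.3],"twist":[0,0,0],"fingers":255},
    {"dp":[0,0.002,-0.3],"twist":[0,0,0],"fingers":255},
    {"dp":[0.01,0.006,-0.3],"twist":[0,0,0],"fingers":255}
  ]
}}

```text
time: 10.2
tcp_pos: [0.5105, -0.0039, 0.2178]
orientation: [-1.571, 0.027, -0.027]
wrist_force: [-0.3, 3.5, 5.3]
grip_width: -0.002
```

```bash
python3 - <<'E'
from h import *
rep()
E
```

```text
t 10.2 tcp lathe [ -0.    1.6 217.8] grasp [ -0.    1.6 236.8] F [-0.3  3.5  5.3] w -0.002
```

Emit:
{"fn": "step_arm", "kwargs": {
  "deltas": [
    {"dp":[0,0.007,-0.3],"twist":[0,0,0],"fingers":255},
    {"dp":[0,0.008,-0.3],"twist":[0,0,0],"fingers":255},
    {"dp":[0,0.009,-0.3],"twist":[0,0,0],"fingers":255},
    {"dp":[0,0.01,-0.3],"twist":[0,0,0],"fingers":255},
    {"dp":[0.01,0.01,-0.3],"twist":[0,0,0],"fingers":255}
  ]
}}

```text
time: 10.82
tcp_pos: [0.51, -0.019, 0.2171]
orientation: [-1.571, 0.028, -0.027]
wrist_force: [0.0, 0.6, 1.9]
grip_width: 0.0
```

Emit:
{"fn": "step_arm", "kwargs": {
  "deltas": [
    {"dp":[0,0.04,-0.25],"twist":[0,0,0],"fingers":255},
    {"dp":[0,0.015,-0.3],"twist":[0,0,0],"fingers":255},
    {"dp":[0,0.013,-0.3],"twist":[0,0,0],"fingers":255},
    {"dp":[0,0.015,-0.3],"twist":[0,0,0],"fingers":255},
    {"dp":[0.01,0.017,-0.3],"twist":[0,0,0],"fingers":255}
  ]
}}

```text
time: 11.45
tcp_pos: [0.5097, -0.0333, 0.2162]
orientation: [-1.571, 0.027, -0.027]
wrist_force: [0.7, 2.4, 2.7]
grip_width: 0.002
```

Emit:
{"fn": "step_arm", "kwargs": {
  "deltas": [
    {"dp":[0,0.035,-0.3],"twist":[0,0,0],"fingers":255},
    {"dp":[0,0.022,-0.3],"twist":[0,0,0],"fingers":255},
    {"dp":[0,0.02,-0.3],"twist":[0,0,0],"fingers":255},
    {"dp":[0,0.02,-0.3],"twist":[0,0,0],"fingers":255},
    {"dp":[0.01,0.02,-0.3],"twist":[0,0,0],"fingers":255}
  ]
}}

```text
time: 12.08
tcp_pos: [0.5095, -0.0481, 0.2153]
orientation: [-1.57, 0.027, -0.028]
wrist_force: [0.2, 4.3, 6.0]
grip_width: 0.0
```

Emit:
{"fn": "step_arm", "kwargs": {
  "deltas": [
    {"dp":[0,0.014,-0.3],"twist":[0,0,0],"fingers":255},
    {"dp":[0,0.018,-0.3],"twist":[0,0,0],"fingers":255},
    {"dp":[0,0.018,-0.3],"twist":[0,0,0],"fingers":255},
    {"dp":[0,0.019,-0.3],"twist":[0,0,0],"fingers":255},
    {"dp":[0.01,0.019,-0.3],"twist":[0,0,0],"fingers":255}
  ]
}}

```text
time: 12.7
tcp_pos: [0.509, -0.0631, 0.2145]
orientation: [-1.57, 0.027, -0.028]
wrist_force: [-0.0, 6.0, 7.6]
grip_width: -0.003
```

Emit:
{"fn": "step_arm", "kwargs": {
  "deltas": [
    {"dp":[0,0.005,-0.3],"twist":[0,0,0],"fingers":255},
    {"dp":[0,0.016,-0.3],"twist":[0,0,0],"fingers":255},
    {"dp":[0,0.018,-0.3],"twist":[0,0,0],"fingers":255},
    {"dp":[0,0.018,-0.3],"twist":[0,0,0],"fingers":255},
    {"dp":[0.01,0.018,-0.3],"twist":[0,0,0],"fingers":255}
  ]
}}

```text
time: 13.32
tcp_pos: [0.5086, -0.0781, 0.2137]
orientation: [-1.57, 0.027, -0.028]
wrist_force: [0.6, 3.9, 6.4]
grip_width: -0.004
```

Emit:
{"fn": "step_arm", "kwargs": {
  "deltas": [
    {"dp":[0,0.013,-0.3],"twist":[0,0,0],"fingers":255},
    {"dp":[0,0.017,-0.3],"twist":[0,0,0],"fingers":255},
    {"dp":[0,0.017,-0.3],"twist":[0,0,0],"fingers":255},
    {"dp":[0,0.017,-0.3],"twist":[0,0,0],"fingers":255},
    {"dp":[0.01,0.017,-0.3],"twist":[0,0,0],"fingers":255}
  ]
}}

```text
time: 13.95
tcp_pos: [0.5081, -0.0931, 0.2129]
orientation: [-1.57, 0.027, -0.028]
wrist_force: [-0.2, 3.7, 6.1]
grip_width: -0.001
```

```bash
python3 - <<'E'
from h import *
rep()
E
```

```text
t 13.95 tcp lathe [ 2.000e-01 -8.760e+01  2.129e+02] grasp [ 2.000e-01 -8.760e+01  2.319e+02] F [-0.2  3.7  6.1] w -0.001
```

Emit:
{"fn": "step_arm", "kwargs": {
  "deltas": [
    {"dp":[0,0.012,-0.3],"twist":[0,0,0],"fingers":255},
    {"dp":[0,0.017,-0.3],"twist":[0,0,0],"fingers":255},
    {"dp":[0,0.017,-0.3],"twist":[0,0,0],"fingers":255},
    {"dp":[0,0.017,-0.3],"twist":[0,0,0],"fingers":255},
    {"dp":[0,0.017,-0.3],"twist":[0,0,0],"fingers":255}
  ]
}}

```text
time: 14.58
tcp_pos: [0.5076, -0.1081, 0.212]
orientation: [-1.57, 0.027, -0.028]
wrist_force: [-1.2, 3.5, 6.6]
grip_width: 0.0
```

Emit:
{"fn": "step_arm", "kwargs": {
  "deltas": [
    {"dp":[0,0.015,-0.3],"twist":[0,0,0],"fingers":255},
    {"dp":[0,0.016,-0.3],"twist":[0,0,0],"fingers":255},
    {"dp":[0,0.016,-0.3],"twist":[0,0,0],"fingers":255}
  ]
}}

```text
time: 14.95
tcp_pos: [0.5073, -0.1171, 0.2116]
orientation: [-1.57, 0.027, -0.028]
wrist_force: [1.0, 4.7, 6.8]
grip_width: 0.001
```

Emit:
{"fn": "step_arm", "kwargs": {
  "deltas": [
    {"dp":[0,0.01,-0.3],"twist":[0,0,0],"fingers":255},
    {"dp":[0,0.015,-0.3],"twist":[0,0,0],"fingers":255},
    {"dp":[0,0.016,-0.3],"twist":[0,0,0],"fingers":255},
    {"dp":[0,0.016,-0.3],"twist":[0,0,0],"fingers":255},
    {"dp":[0,0.016,-0.3],"twist":[0,0,0],"fingers":255}
  ]
}}

```text
time: 15.58
tcp_pos: [0.5067, -0.1321, 0.2108]
orientation: [-1.57, 0.027, -0.027]
wrist_force: [-0.7, 3.5, 5.6]
grip_width: -0.001
```

Emit:
{"fn": "step_arm", "kwargs": {
  "deltas": [
    {"dp":[0,0.015,-0.25],"twist":[0,0,0],"fingers":255},
    {"dp":[0,0.008,-0.15],"twist":[0,0,0],"fingers":255}
  ]
}}

```text
time: 15.82
tcp_pos: [0.5065, -0.1361, 0.2105]
orientation: [-1.57, 0.027, -0.027]
wrist_force: [0.1, 3.8, 6.5]
grip_width: 0.001
```

```bash
python3 - <<'E'
from h import *
import cv2
rep()
S=vision.snapshot("side"); cv2.imwrite("pics/side5.png",cv2.resize(S["img"][150:350,120:360],None,fx=3.2,fy=3))
E
```

```text
t 15.825 tcp lathe [-2.000e-01 -1.307e+02  2.105e+02] grasp [-2.000e-01 -1.307e+02  2.295e+02] F [0.1 3.8 6.5] w 0.001
```

View pics/side5.png

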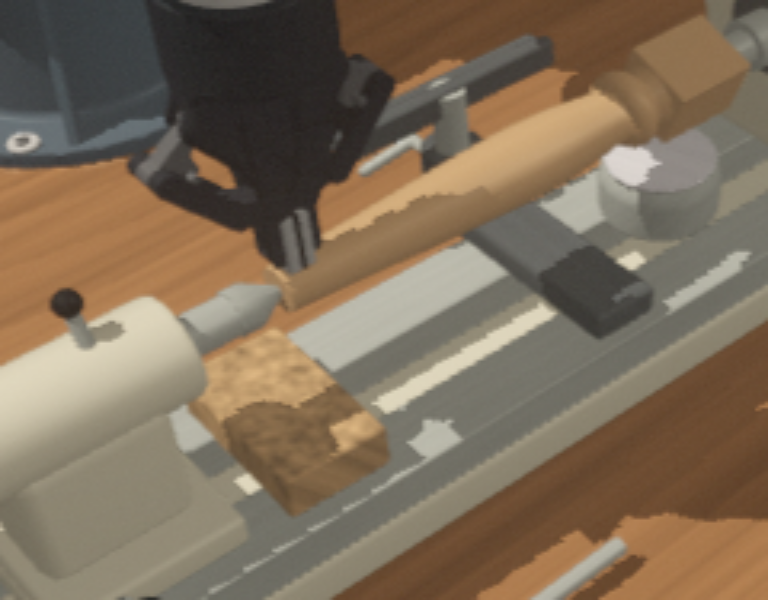

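Fingertips at (297,265) rest on the foot, just short of its end at (280,290), and clear of the live centre. Now I'll lift straight up.

Emit:
{"fn": "step_arm", "kwargs": {
  "deltas": [
    {"dp":[0,-0.5,0],"twist":[0,0,0],"fingers":255},
    {"dp":[0,-2,0],"twist":[0,0,0],"fingers":255},
    {"dp":[0,-4,0],"twist":[0,0,0],"fingers":255},
    {"dp":[0,-4,0],"twist":[0,0,0],"fingers":255},
    {"dp":[0,-2,0],"twist":[0,0,0],"fingers":255}
  ]
}}

```text
time: 16.5
tcp_pos: [0.5067, -0.1364, 0.3375]
orientation: [-1.572, 0.026, -0.029]
wrist_force: [0.7, -0.0, -0.3]
grip_width: -0.005
```

Emit:
{"fn": "step_arm", "kwargs": {
  "deltas": [
    {"dp":[-4,0,0],"twist":[0,0,0],"fingers":255},
    {"dp":[-4,0,0],"twist":[0,0,0],"fingers":255},
    {"dp":[-2,0,0],"twist":[0,0,0],"fingers":255},
    {"dp":[0,0,0],"twist":[0,0,0],"fingers":255},
    {"dp":[0,0,0],"twist":[0,0,0],"fingers":255}
  ]
}}

```text
time: 17.12
tcp_pos: [0.4071, -0.1328, 0.3354]
orientation: [-1.571, 0.027, -0.027]
wrist_force: [0.7, -0.6, -0.7]
grip_width: -0.0
```

```bash
python3 - <<'E'
from h import *
import cv2
s,_=rep(); print(abs(s["qvel"]).max())
for c in("side","top"):
    S=vision.snapshot(c); cv2.imwrite(f"pics/{c}6.png",S["img"]); E=S["extrinsics"]
    for n in("pommel_edge","mallet","toolrest","gouge"):
        for d in finder.tip_of(c,n)[:1]: print(c,n,round(d["score"],2),(E[:3,:3]@d["at"]+E[:3,3]).round(4))
    W=cloud(S); old=cv2.imread(f"pics/{c}0.png")
    df=cv2.absdiff(old,S["img"]).max(2); y0=df.copy()
    q=W-O; x=q@V*1e3; y=q@U*1e3
    m=(abs(x)<32)&(y>100)&(y<148)&(q[...,2]>.19); print(c,"block px diff mean",df[m].mean(),m.sum())
    cv2.imwrite(f"pics/{c}d.png",df)
E
```

```text
t 17.125 tcp lathe [ -99.7 -130.2  335.4] grasp [ -99.7 -130.2  354.4] F [ 0.7 -0.6 -0.7] w -0.0
0.012728962837809377
side pommel_edge 0.69 [0.5408 0.1145 0.2125]
side mallet 0.7 [0.6551 0.1122 0.0038]
side gouge 0.6 [ 0.6344 -0.1935  0.0042]
side block px diff mean 47.1828125 640
top pommel_edge 0.86 [0.5447 0.1176 0.2131]
top mallet 0.81 [0.6618 0.1096 0.0008]
top toolrest 0.91 [ 0.4756  0.0276 -0.0006]
top gouge 0.9 [ 6.383e-01 -1.919e-01  1.000e-04]
top block px diff mean 81.31064237775647 1043
```

View pics/side6.png

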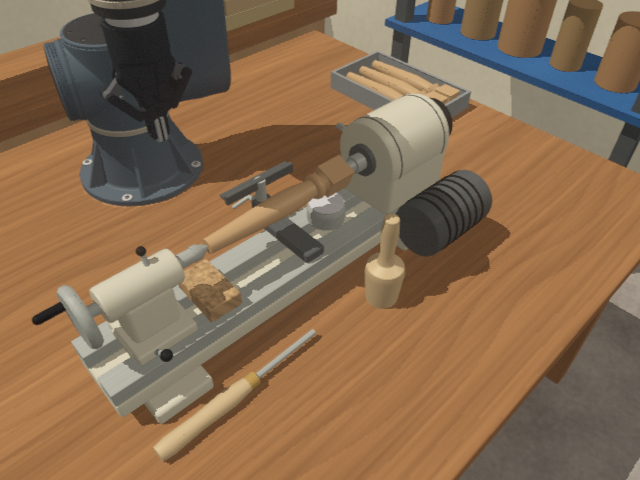

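```bash
python3 -c "
from rig import order; print(order.sign_off())"
```

```text
the job is handed in; nothing more can be done
None
```

I felt the leg from beside the bead to the foot with the fingers shut, then took the hand clear and handed the job in at about 17 s of the 64 s allowed.

- **Stroke:** The fingertips went down on top of the leg with their centre at lathe y of about 62 mm, about 4 mm short of the given start point. Going closer would have put them against the bead. They travelled at about 24 mm/s to y of about -130 mm, 10 mm short of the foot's end and clear of the live centre.
- **Touch:** Every vertical force reading during the stroke was between 1.9 and 7.6 N, so contact looked unbroken. The first touch briefly read 8.1 N. I only read the force at the end of each step, about every 15 mm. It was lightest, 1.9 N, near y = -13 mm, where I pressed slightly more to keep contact.
- **Hand clear:** The hand was lifted and drawn back to about 100 mm on the robot's side of the leg, with the fingertips 335 mm above the bench. The arm was at rest and the force near zero.
- **Leg not turned:** The square block's edge point moved by no more than 3 mm between before and after in both cameras, which is within the finder's error.
- **Other things:** The mallet, gouge and tool rest were found where they started. The side camera missed the tool rest in the last check, but the top camera found it. I checked the sanding block and wax tin only by eye in the last side picture, where both look undisturbed.
- **Check that disagreed:** Comparing pixels over the square block showed large changes. I put that down to the arm's shadow, because the edge point had not moved.

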